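Shuffle the tomato sample punnets to the marked places

ROBOT

A 7-joint arm with a two-finger parallel gripper is mounted at the origin on the work surface. World frame = base frame: x ahead of the robot, y to its left, z up, the work surface at z = 0. Lengths are in m, angles in rad, forces in N, time in s.
With the tool pointing down it reaches from about 0.4 to 0.925 m from the base axis. Payload 5.6 kg.
Tool frame: the origin (TCP) lies midway between the tips of the shut fingers; the grasp point (between the pads) lies bot.tcp_to_grasp behind it (bot.tcp_to_grasp is the distance from the TCP to the grasp point, in m); y points along the fingers, x is the direction in which the jaws open and shut, and the axes are right-handed (so a half turn about y gives the same grasp; the last joint's range is limited). The gripper opens to 85 mm and grips with 20 to 120 N. Pads are 22 mm wide; open, the fingers measure 114 mm over their backs; the gripper's body (76 mm by 85 mm) begins 54 mm behind the grasp point. The pads swing forward as they close: fully open they stand 13 mm farther back than shut.
Start: joints at [-1.189, 0.468, -0.012, 1.603, 0.006, 1.071, -0.056], TCP at [0.268, 0.592, 0.231] pointing down, gripper open.
Joint ranges: [-2.53, 2.53], [-0.31, 2.02], [-1.57, 1.55], [0.28, 2.44], [-1.29, 4.43], [0.15, 1.84], [-2.92, 2.92]. Speed limits (rad/s): [2.57, 2.57, 3.14, 3.14, 3.14, 3.14, 3.14].

INTERFACE

Orientations are given as a rotation vector (axis times angle).
In Python, from station import bot gives the robot as it stands.
- The arm moves only by the tool move_arm, never from a script. Its argument "targets" is a list of rows, each a list of 3 entries, a list of its own where there are three numbers: the finger opening in m, from 0 to 0.0854, then the shift along the tool's x, y, z in m, then the turn about the tool's y in rad. A call has 1 to 12 rows; each row shifts and turns the commanded pose from where the row before left it, along the tool's axes as they then stand; what a row does not reach is not made up. A row lasts 1/8 s, in which the tool goes at most 62.5 mm and 10.7 degrees, less where a joint would pass 70% of its speed; a pose out of reach is approached as far as the arm can. A call is refused whole if a number of a shift passes 0.0625 or a number of a turn 0.188, either way. A call with a gripper value outside its range is refused whole. The fingers move at their own pace and stop on an object; "force" is the grip in N (left out, the last holds). Time passes only in rows, so rows that do not move let the fingers close. It gives the time, the measured TCP pose, the force and the opening at its end, in the units of the state.
- bot.state(): the state, without advancing time (a new reading comes with each control period).
- bot.get_image(name): name is "side" or "top" or "wrist"; returns a dict with "img" (420x560x3 uint8, red, green, blue), "camera_matrix" (3x3 intrinsics, pixels), "R" (3x3) and "t" (3): a world point X has camera coordinates R X + t. Camera axes: x right, y down, z forward; pixel columns grow to the right and rows downward; lengths in m; the calibration is good to about 2 mm. A picture is of the moment at which its call begins. There is no depth.
- bot.finish_job(): hands the job in, once; it reports no verdict.
Trained networks look in the newest picture that a camera, given by its name, has taken for a name from the list of things; names that differ only in an ending like _2 or _b are one class to them, and where a whole thing is asked for, a point or a joint stands for the part that bears it (a point fixed in the world has none). Each returns a list of dicts, best first, with "p" (0 to 1); they miss things now and then, are a little off and sometimes report something else, mostly with a low value. They report only what shows in the picture. A call takes as long as a camera call.
- bot.trace(camera, label): "region" (420x560 bool, what is visible of it) and "box" ([left, top, right, bottom] in pixels, round what is visible of it).
- bot.place_of(camera, label): "pixel" ([column, row] in pixels: a listed point, or the origin of a listed thing).
The state is a dict: "time": time; "joints": joint angles; "dq": joint speeds; "joint_torque": joint torques, N m; "ee_pos": TCP position; "orientation": TCP orientation; "contact_force": force on the tool from outside, world axes, zero at the start; "torque": the same for the moment, N m; "gripper_width": opening from 0.0 (shut) to 1.0 (fully open).
Only numpy, scipy, OpenCV 4.12 (cv2) and the standard library are available. Lean on these libraries where they do the work, as an engineer would, in place of code of your own. Each camera call takes 0.05 s, during which the arm holds its last target.

TASK

Slide the three tomato punnets about in their tray, one at a time into the empty space and without lifting or tipping any of them, until the green-banded punnet sits squarely in the place with the blue corner marker, next for the scale, and the place with the red corner marker is empty. The other two must end fully home in the remaining two places, and nothing around the tray may be disturbed.

Things in the scene. Friction and masses are not known exactly. Their poses are not given: they have to be found in the camera images.
- tray: Square tray fixed to the table, 186 x 186 mm outside, 174 x 174 mm inside: cream floor, top 6 mm above the table; aluminium rim 6 mm thick, top 14 mm above the table. 2 x 2 places with only grey lines between; three hold punnets, one is empty. Origin: tray centre at table height; x, y along its sides, z up. x points away from the robot, turned by up to 0.55 rad.
- place_open (a point): Centre of a place on the top of the tray's floor, in the tray's frame (-43.5, -43.5) mm: always the empty place at the start, at the corner without marker nearest the label roll.
- place_right (a point): Centre of a place on the top of the tray's floor, in the tray's frame (+43.5, -43.5) mm: one of the two places with a coloured marker at its outer corner.
- place_left (a point): Centre of a place on the top of the tray's floor, in the tray's frame (-43.5, +43.5) mm: the other of the two places with a coloured marker at its outer corner.
- place_far (a point): Centre of a place on the top of the tray's floor, in the tray's frame (+43.5, +43.5) mm: the place diagonally opposite the empty one, no marker; the green-banded punnet starts here.
- green_punnet: Loose black punnet of tomatoes, clear lid, GREEN band: a rigid upright-sided block 84 x 84 mm, 46 mm high, 0.11 to 0.21 kg. On the tray floor its top is 52 mm above the table, its sides 38 mm above the rim, where it can be pushed from outside. Total play in the tray 6 mm along each axis. Slides at 1 to 3 N; stops at the rim. Origin: centre of its underside; axes along its sides, z up.
- white_punnet: Loose black punnet of tomatoes, clear lid, WHITE band: a rigid upright-sided block 84 x 84 mm, 46 mm high, 0.11 to 0.21 kg. On the tray floor its top is 52 mm above the table, its sides 38 mm above the rim, where it can be pushed from outside. Total play in the tray 6 mm along each axis. Slides at 1 to 3 N; stops at the rim. Origin: centre of its underside; axes along its sides, z up.
- orange_punnet: Loose black punnet of tomatoes, clear lid, ORANGE band: a rigid upright-sided block 84 x 84 mm, 46 mm high, 0.11 to 0.21 kg. On the tray floor its top is 52 mm above the table, its sides 38 mm above the rim, where it can be pushed from outside. Total play in the tray 6 mm along each axis. Slides at 1 to 3 N; stops at the rim. Origin: centre of its underside; axes along its sides, z up.
- blue_marker: Upright blue plastic disc, 32 mm diameter, 22 mm high, fixed just outside a tray corner (100 mm from the tray's centre along both x and y, 80 mm from the centre of its place). It marks the corner place where the green-banded punnet must end: place_right or place_left; blue and red are swapped from run to run. Origin: centre of its underside.
- red_marker: Upright red plastic disc, 32 mm diameter, 22 mm high, fixed just outside a tray corner (100 mm from the tray's centre along both x and y, 80 mm from the centre of its place). It marks the corner place that must be empty at the end: place_right or place_left; blue and red are swapped from run to run. Origin: centre of its underside.
- label_roll: Bystander, loose: white label roll standing on its end, 68 mm diameter, 40 mm high, with a 40 mm brown core; stands beside the tray's open place. Origin: centre of its underside.
- pen: Bystander, loose: blue pen lying, 130 x 13 x 12 mm. Origin: centre of its underside.
- scraper: Bystander, loose: spatula-like scraper lying on the table. Origin: on its underside.
- spray_bottle: Bystander, loose: closed white bottle with red cap, 64 mm diameter, 170 mm high. Origin: centre of its underside.
- empty_punnets: Bystander, loose: nested empty black punnets, 119 x 89 x 45 mm. Origin: centre of the underside.
- jar: Bystander, loose: glass jar with white lid, 70 mm diameter, 75 mm high. Origin: centre of its underside.
- brush: Bystander, loose: hand brush lying on the table. Origin: on its underside.

How it is judged:
By the outcome, as a careful person would: the job done as asked, in the order asked, and still so for the second after the job is handed in, with the robot touching nothing.
It also fails if it takes over 58 s, if anything falls off the work surface, if the arm or the gripper's body presses on something with over 40 N, if the wrist force passes 120 N, or if a joint passes its speed limit or range.

## Working session

There is one attempt and no reset: what is moved stays moved. The work goes in short steps, Python scripts to look and compute and a tool call to move; the robot and the scene stay as the last step left them, time stands still between calls to the robot, and variables do not carry over. Pictures are saved under pics/ and viewed, and the job is handed in when it is done.

Besides the shell and the picture viewer there is one more tool, called after "Call:" by a JSON object that holds its "name" and its "arguments". move_arm: Moves the arm, as the interface text tells. Its arguments: {"type":"object","properties":{"targets":{"type":"array","items":{"type":"array"}},"force":{"type":"number"}},"required":["targets"]}

```bash
mkdir -p pics; ls; python3 - <<'E'
from station import bot
import cv2
print(bot.state()); print(bot.tcp_to_grasp)
for n in ["top","side"]:
    d=bot.get_image(n); cv2.imwrite(f"pics/{n}0.png",d["img"][:,:,::-1])
    print(n,d["camera_matrix"],d["R"],d["t"])
E
```

```text
pics
{'time': 0.0, 'joints': array([-1.18898576,  0.46841251, -0.0116329 ,  1.60365833,  0.00599637,
        1.0713749 , -0.05630834]), 'dq': array([ 0.00056872, -0.00055696,  0.0003663 , -0.00125675,  0.00053856,
       -0.00011988, -0.00283867]), 'joint_torque': array([-3.80971114e-04, -5.32401574e+01,  2.11844116e-02, -2.51297683e+01,
        1.13657376e-02,  8.16946646e-03,  1.71865061e-06]), 'ee_pos': array([0.26770594, 0.59168433, 0.23030103]), 'orientation': array([-1.38184793, -0.88974624,  0.89215537]), 'contact_force': array([-0.4359586 ,  0.34462471,  0.09012234]), 'torque': array([ 0.02433934, -0.01004249, -0.02159919]), 'gripper_width': 1.0015117192251537}
0.0187
top [[379.08683694   0.         277.97612426]
 [  0.         379.08683694 215.05591218]
 [  0.           0.           1.        ]] [[-0.01792557 -0.999804    0.00840496]
 [-0.98416247  0.0161611  -0.17653058]
 [ 0.17636015 -0.01143625 -0.98425927]] [7.40958806e-04 5.07070651e-01 1.02352864e+00]
side [[407.43913721   0.         278.38990996]
 [  0.         407.43913721 203.98667595]
 [  0.           0.           1.        ]] [[ 0.93504547 -0.35428111 -0.01322328]
 [-0.22077718 -0.55269781 -0.80360598]
 [ 0.27739394  0.75432753 -0.59501477]] [-0.46934781  0.12779677  0.92653683]
```

View pics/top0.png

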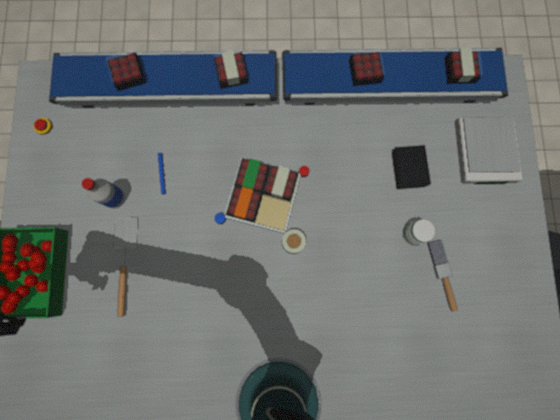

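View pics/side0.png

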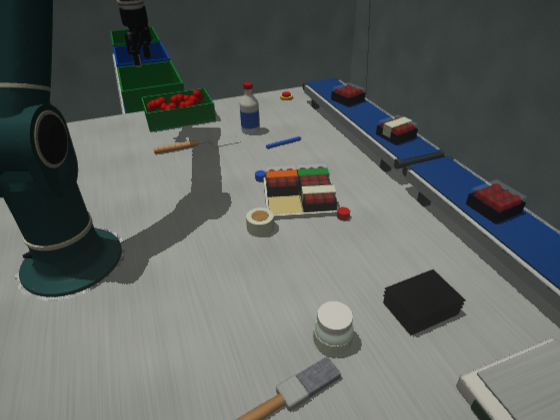

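```bash
cat > h.py <<'E'
import numpy as np, cv2
from station import bot
from scipy.spatial.transform import Rotation as Ro
def ray(d,px,z):
    K,R,t=map(np.array,(d["camera_matrix"],d["R"],d["t"]))
    v=R.T@np.linalg.inv(K)@np.array([px[0],px[1],1.]); c=-R.T@t
    return c+v*(z-c[2])/v[2]
def proj(d,X):
    c=d["R"]@np.array(X)+d["t"]; p=d["camera_matrix"]@c; return p[:2]/p[2]
E
python3 - <<'E'
from h import *
d=bot.get_image("top")
for n,z in [("tray",0),("place_open",.006),("place_right",.006),("place_left",.006),("place_far",.006),("green_punnet",.006),("white_punnet",.006),("orange_punnet",.006),("blue_marker",0),("red_marker",0),("label_roll",0),("pen",0),("scraper",0),("spray_bottle",0),("empty_punnets",0),("jar",0),("brush",0)]:
    r=bot.place_of("top",n)
    for q in r[:2]: print(n,q["p"],q["pixel"],ray(d,q["pixel"],z)[:2].round(4))
s=bot.state(); print(Ro.from_rotvec(s["orientation"]).as_matrix().round(3), s["time"])
E
```

```text
tray 0.9 [259.6, 196.1] [0.5731 0.045 ]
place_open 0.66 [275.4, 213.5] [ 0.5188 -0.001 ]
place_right 0.86 [280.6, 185.8] [ 0.602  -0.0178]
place_left 0.64 [242.3, 203.6] [0.5499 0.0957]
green_punnet 0.62 [253.0, 178.5] [0.6257 0.0639]
white_punnet 0.74 [280.8, 182.2] [ 0.613  -0.0186]
white_punnet 0.22 [306.2, 169.4] [ 0.6513 -0.0953]
orange_punnet 0.62 [244.4, 207.0] [0.5396 0.0896]
orange_punnet 0.28 [405.2, 171.0] [ 0.6418 -0.3918]
blue_marker 0.74 [440.1, 273.8] [ 0.3362 -0.4708]
blue_marker 0.5 [222.4, 218.5] [0.5075 0.1546]
red_marker 0.51 [303.1, 170.9] [ 0.6486 -0.0864]
label_roll 0.88 [293.1, 241.5] [ 0.4363 -0.051 ]
pen 0.52 [163.6, 173.7] [0.6463 0.3313]
scraper 0.8 [123.7, 265.8] [0.3749 0.4355]
scraper 0.42 [404.2, 166.7] [ 0.6571 -0.392 ]
spray_bottle 0.74 [114.0, 195.8] [0.5809 0.4751]
spray_bottle 0.45 [128.0, 265.5] [0.3755 0.4233]
empty_punnets 0.64 [407.9, 169.1] [ 0.6494 -0.4026]
jar 0.78 [417.3, 232.3] [ 0.4572 -0.4151]
brush 0.94 [441.0, 273.7] [ 0.3364 -0.4734]
[[ 0.412  0.    -0.911]
 [ 0.911 -0.     0.412]
 [ 0.    -1.    -0.   ]] 1.0
```

```bash
python3 - <<'E'
from h import *
d=bot.get_image("wrist"); s=bot.state()
cv2.imwrite("pics/w0.png",d["img"][:,:,::-1])
M=Ro.from_rotvec(s["orientation"]).as_matrix()
c=-d["R"].T@d["t"]; print("cam in tool",M.T@(c-s["ee_pos"]), "Rc->tool",(M.T@d["R"].T).round(3), d["camera_matrix"][0,0])
d=bot.get_image("top")
i=d["img"][140:270,190:330]; cv2.imwrite("pics/t1.png",cv2.resize(i,None,fx=4.5,fy=4.5,interpolation=cv2.INTER_CUBIC)[:,:,::-1])
c0=np.array([.578,.034]);y=-.257
x=np.array([np.cos(y),np.sin(y)]);yy=np.array([-x[1],x[0]])
for n,p in [("roll",(.4363,-.051)),("jar",(.4572,-.4151)),("tcp",s["ee_pos"][:2])]:
    v=np.array(p)-c0;print(n,v@x,v@yy)
t=c0-.0435*x+.12*yy; print("push1 start",t,"in tool",M.T@(np.r_[t,.2]-s["ee_pos"]))
E
```

```text
cam in tool [-0.0005096  -0.14289089  0.07770501] Rc->tool [[ 1.     0.001 -0.   ]
 [ 0.001 -0.3    0.954]
 [ 0.001 -0.954 -0.3  ]] 293.70540218275306
roll -0.11544080895941954 -0.11822567245228416
jar -0.002680208838008328 -0.46505512198080856
tcp -0.4417764128264093 0.46105870434126883
push1 start [0.5664303  0.16111566] in tool [-0.26972839  0.03131687 -0.44965624]
```

View pics/t1.png

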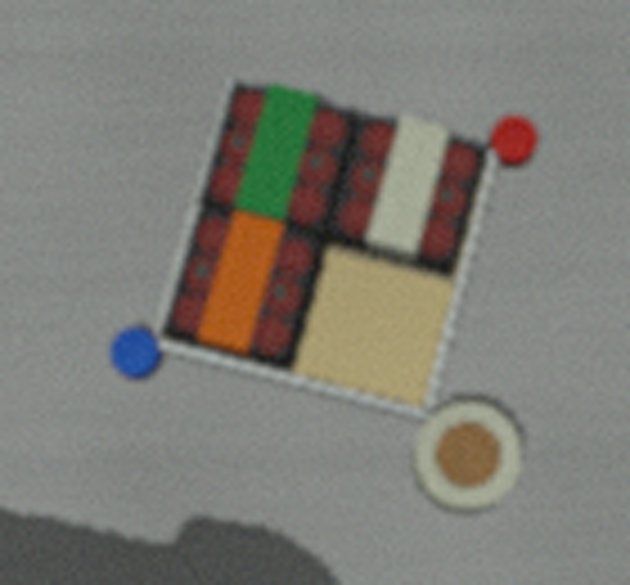

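View pics/w0.png

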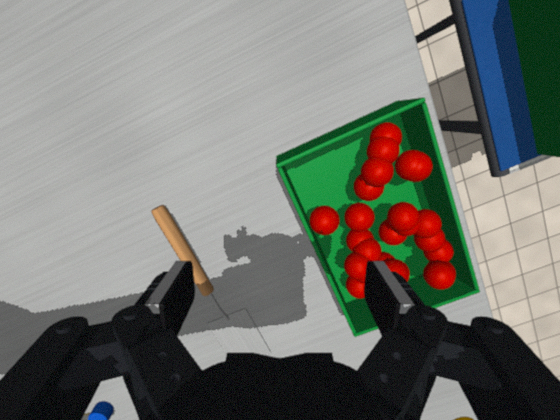

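```bash
python3 - <<'E'
from h import *
d=bot.get_image("top")
P=[(235,82),(162,347),(428,413),(492,147)]
T=np.array([(93,93),(-93,93),(-93,-93),(93,-93)])/1e3
W=np.array([ray(d,((p[0]+.5)/4.5-.5+190,(p[1]+.5)/4.5-.5+140),.014)[:2] for p in P])
print(W)
def fit(T,W):
    a=T-T.mean(0);b=W-W.mean(0)
    th=np.arctan2((a[:,0]*b[:,1]-a[:,1]*b[:,0]).sum(),(a*b).sum())
    R=np.array([[np.cos(th),-np.sin(th)],[np.sin(th),np.cos(th)]])
    c=W.mean(0)-R@T.mean(0); return th,c,(W-T@R.T-c)*1e3
print(fit(T,W))
# side: refine with marker centroid by color, both cams
for n in ["top","side"]:
    d=bot.get_image(n)
    for m in ["blue_marker","red_marker"]:
        for q in bot.trace(n,m)[:2]:
            r=q["region"]; v,u=np.nonzero(r); print(n,m,q["p"],q["box"],ray(d,(u.mean(),v.mean()),.018)[:2])
    im=d["img"].copy(); th,c,_=fit(T,W); R=np.array([[np.cos(th),-np.sin(th)],[np.sin(th),np.cos(th)]])
    for (a,b,z) in [(93,93,14),(-93,93,14),(-93,-93,14),(93,-93,14),(87,87,52),(-87,87,52)]:
        p=proj(d,np.r_[c+R@np.array([a,b])/1e3,z/1e3]);cv2.circle(im,tuple(int(round(v*16)) for v in p),8,(255,0,255),-1,shift=4)
    x0,y0=(190,140) if n=="top" else (230,140)
    cv2.imwrite(f"pics/f_{n}.png",cv2.resize(im[y0:y0+130,x0:x0+140],None,fx=4.5,fy=4.5)[:,:,::-1])
E
```

```text
[[ 0.68760393  0.09627974]
 [ 0.51017024  0.14342485]
 [ 0.46447287 -0.02690493]
 [ 0.64034764 -0.07277879]]
(np.float64(-0.2622910723946801), array([0.57564867, 0.03500522]), array([[-1.97833644, -4.43039731],
       [ 0.22649168, -5.51396646],
       [ 2.75779646,  3.79477527],
       [-1.0059517 ,  6.1495885 ]]))
top red_marker 0.56 [295.6, 165.5, 310.8, 178.9] [ 0.64159033 -0.08463811]
top red_marker 0.22 [81.5, 176.6, 125.2, 207.1] [0.58681009 0.49939196]
side blue_marker 0.63 [255.0, 171.3, 264.9, 181.5] [0.50285577 0.15493052]
side red_marker 0.45 [335.6, 206.5, 352.6, 222.7] [ 0.64148161 -0.09224788]
side red_marker 0.42 [264.1, 180.9, 339.9, 219.9] [ 0.52945457 -0.01977526]
```

View pics/f_side.png

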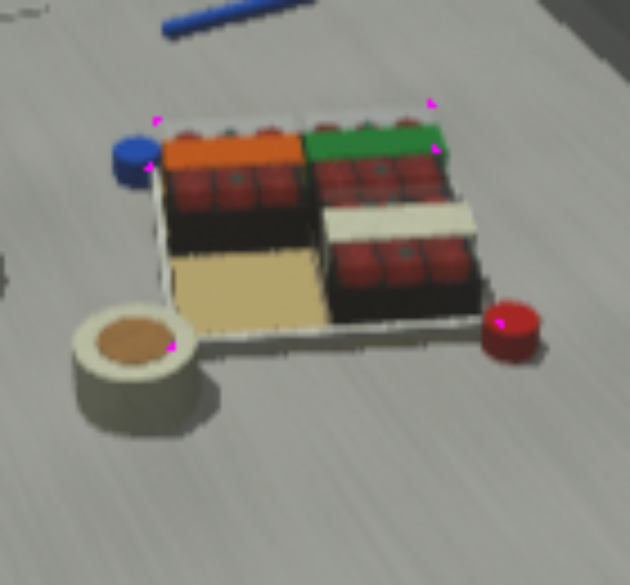

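View pics/f_top.png

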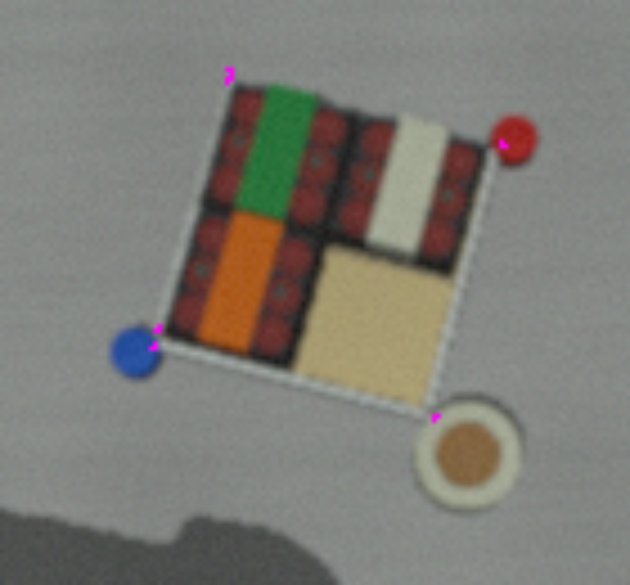

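```bash
cat >> h.py <<'E'
C=np.array([.5756,.0350]);YAW=-.262
def tr(x,y,C=C,Y=YAW):
    c,s=np.cos(Y),np.sin(Y); return np.array([C[0]+c*x-s*y,C[1]+s*x+c*y])
def inv(p,C=C,Y=YAW):
    c,s=np.cos(Y),np.sin(Y); v=np.array(p[:2])-C; return np.array([c*v[0]+s*v[1],-s*v[0]+c*v[1]])
def plan(xyz,heading,n,s=None):
    "heading: world angle of tool z. equal world steps, equal turns"
    s=s or bot.state(); M=Ro.from_rotvec(s["orientation"]).as_matrix(); p=s["ee_pos"]
    h0=np.arctan2(M[1,2],M[0,2]); dh=(heading-h0+np.pi)%(2*np.pi)-np.pi
    step=(np.array(xyz)-p)/n; rows=[]
    for i in range(n):
        h=h0+dh*i/n
        tz=np.array([np.cos(h),np.sin(h),0]);ty=np.array([0,0,-1.]);tx=np.cross(ty,tz)
        rows.append([round(float(step@a),4) for a in (tx,ty,tz)])
    print("turn/row",round(-dh/n,4)); print(rows)
def st():
    s=bot.state(); M=Ro.from_rotvec(s["orientation"]).as_matrix()
    print("t",round(s["time"],2),"p",s["ee_pos"].round(4),"tray",inv(s["ee_pos"]).round(4),"head",round(np.arctan2(M[1,2],M[0,2]),4),"tilt",M[2].round(3),"F",s["contact_force"].round(2),"g",round(s["gripper_width"],3))
E
python3 - <<'E'
from h import *
plan(np.r_[tr(-.0435,.122),.15],YAW+np.pi/2,11)
st()
E
```

```text
turn/row 0.128
[[-0.0243, 0.0074, -0.0407], [-0.0189, 0.0074, -0.0434], [-0.0132, 0.0074, -0.0455], [-0.0073, 0.0074, -0.0468], [-0.0013, 0.0074, -0.0474], [0.0048, 0.0074, -0.0471], [0.0108, 0.0074, -0.0461], [0.0166, 0.0074, -0.0444], [0.0221, 0.0074, -0.0419], [0.0273, 0.0074, -0.0388], [0.032, 0.0074, -0.035]]
t 1.45 p [0.2679 0.5922 0.2313] tray [-0.4415  0.4585] head 2.7167 tilt [ 0. -1. -0.] F [-0.38 -0.25  0.85] g 1.002
```

Call:
{"name": "move_arm", "arguments": {"targets": [[0.03,[-0.0243,0.0074,-0.0407],0.128],[0.03,[-0.0189,0.0074,-0.0434],0.128],[0.03,[-0.0132,0.0074,-0.0455],0.128],[0.03,[-0.0073,0.0074,-0.0468],0.128],[0.03,[-0.0013,0.0074,-0.0474],0.128],[0.03,[0.0048,0.0074,-0.0471],0.128],[0.03,[0.0108,0.0074,-0.0461],0.128],[0.03,[0.0166,0.0074,-0.0444],0.128],[0.03,[0.0221,0.0074,-0.0419],0.128],[0.03,[0.0273,0.0074,-0.0388],0.128],[0.03,[0.032,0.0074,-0.035],0.128],[0.03,[0,0,0],0]], "force": 20}}

```text
time: 2.95
ee_pos: [0.5672, 0.1594, 0.1496]
orientation: [-1.563, 0.211, -0.213]
contact_force: [-0.3, -0.6, -0.4]
gripper_width: 0.351
```

```bash
python3 - <<'E'
from h import *
st(); plan(np.r_[tr(-.0435,.122),.022],YAW+np.pi/2,4)
d=bot.get_image("wrist"); cv2.imwrite("pics/w1.png",d["img"][:,:,::-1])
E
```

```text
t 2.95 p [0.5672 0.1594 0.1496] tray [-0.0403  0.118 ] head 1.3012 tilt [ 0.002 -1.    -0.002] F [-0.31 -0.64 -0.41] g 0.351
turn/row -0.0019
[[-0.0008, 0.0319, 0.001], [-0.0008, 0.0319, 0.001], [-0.0008, 0.0319, 0.001], [-0.0008, 0.0319, 0.001]]
```

View pics/w1.png

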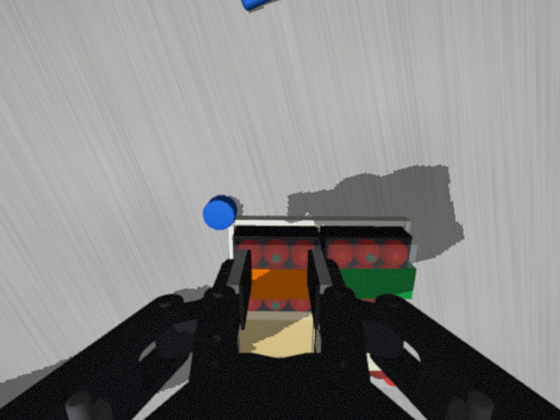

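```bash
python3 - <<'E'
from h import *
d=bot.get_image("wrist"); im=d["img"]
for p,z in [((232,218),.014),((411,218),.014),((235,228),.052),((319,228),.052),((321,228),.052),((411,232),.052),((220,212),.02)]:
    print(p,inv(ray(d,p,z)).round(4))
for q in bot.trace("wrist","blue_marker")[:1]:
    v,u=np.nonzero(q["region"]);print("blue",u.mean(),v.mean(),inv(ray(d,(u.mean(),v.mean()),.02)))
cv2.imwrite("pics/w1c.png",cv2.resize(im[190:300,190:430],None,fx=3.3,fy=3.3,interpolation=cv2.INTER_CUBIC)[:,:,::-1])
E
```

```text
(232, 218) [-0.0907  0.0984]
(411, 218) [0.0892 0.0979]
(235, 228) [-0.0821  0.1025]
(319, 228) [-0.0084  0.1023]
(321, 228) [-0.0066  0.1023]
(411, 232) [0.0729 0.0984]
(220, 212) [-0.1011  0.1067]
blue 222.61220043572985 213.84204793028323 [-0.09868571  0.10483694]
```

View pics/w1c.png

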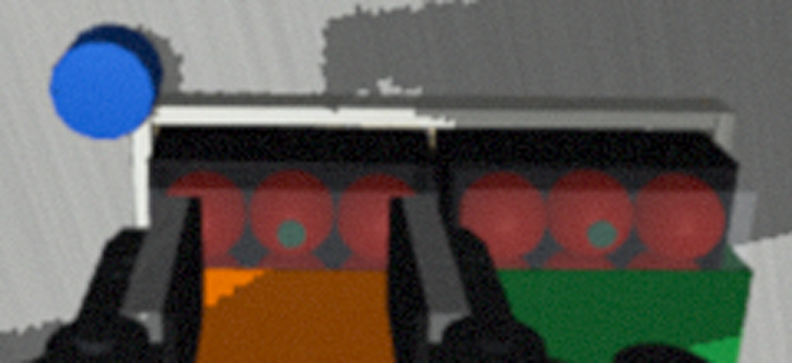

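Call:
{"name": "move_arm", "arguments": {"targets": [[0.03,[-0.001,0.043,0.002],0],[0.03,[-0.001,0.043,0.002],0],[0.03,[-0.001,0.042,0],0],[0.03,[0,0,0],0]]}}

```text
time: 3.6
ee_pos: [0.5603, 0.1699, 0.0193]
orientation: [-1.563, 0.208, -0.199]
contact_force: [0.0, -0.3, -0.1]
gripper_width: 0.355
```

```bash
python3 - <<'E'
from h import *
st()
E
```

```text
t 3.6 p [0.5603 0.1699 0.0193] tray [-0.0497  0.1263] head 1.3117 tilt [-0.006 -1.    -0.003] F [ 0.02 -0.31 -0.08] g 0.355
```

Call:
{"name": "move_arm", "arguments": {"targets": [[0.03,[0.004,-0.002,-0.008],0],[0.03,[0,0,-0.008],0],[0.03,[0,0,-0.008],0],[0.03,[0,0,-0.008],0]]}}

```text
time: 4.1
ee_pos: [0.5594, 0.1366, 0.0248]
orientation: [-1.56, 0.205, -0.207]
contact_force: [0.5, 1.4, 1.2]
gripper_width: 0.352
```

```bash
python3 - <<'E'
from h import *
st()
d=bot.get_image("wrist"); cv2.imwrite("pics/w2.png",d["img"][:,:,::-1])
d=bot.get_image("side"); i=d["img"][120:250,220:380]; cv2.imwrite("pics/s2.png",cv2.resize(i,None,fx=4.5,fy=4.5,interpolation=cv2.INTER_CUBIC)[:,:,::-1])
E
```

```text
t 4.1 p [0.5594 0.1366 0.0248] tray [-0.042   0.0939] head 1.3083 tilt [ 0.001 -1.     0.001] F [0.47 1.39 1.16] g 0.352
```

View pics/s2.png

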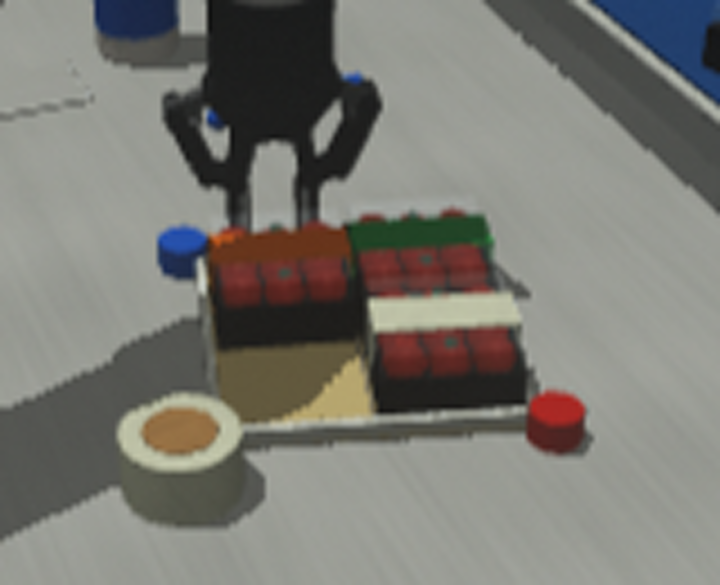

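View pics/w2.png

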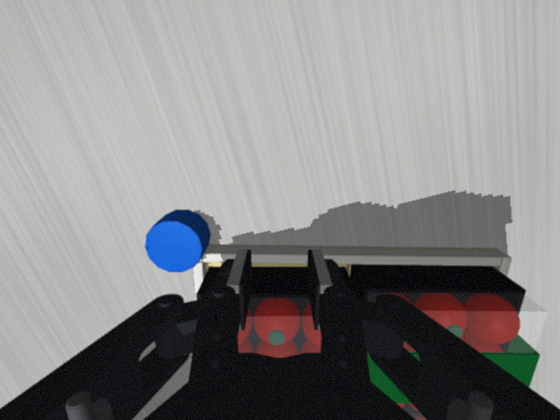

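Call:
{"name": "move_arm", "arguments": {"targets": [[0.03,[0,0,-0.009],0],[0.03,[0,0,-0.009],0],[0.03,[0,0,-0.009],0],[0.03,[0,0,-0.009],0],[0.03,[0,0,-0.009],0],[0.03,[0,0,-0.009],0],[0.03,[0,0,-0.009],0]]}}

```text
time: 5.08
ee_pos: [0.5426, 0.0754, 0.0239]
orientation: [-1.561, 0.206, -0.206]
contact_force: [0.2, 2.2, 1.2]
gripper_width: 0.353
```

```bash
python3 - <<'E'
from h import *
st()
d=bot.get_image("wrist"); cv2.imwrite("pics/w3.png",d["img"][:,:,::-1])
d=bot.get_image("side"); i=d["img"][120:250,220:380]; cv2.imwrite("pics/s3.png",cv2.resize(i,None,fx=4.5,fy=4.5,interpolation=cv2.INTER_CUBIC)[:,:,::-1])
E
```

```text
t 5.08 p [0.5426 0.0754 0.0239] tray [-0.0424  0.0305] head 1.3087 tilt [-0. -1. -0.] F [0.17 2.22 1.21] g 0.353
```

View pics/s3.png

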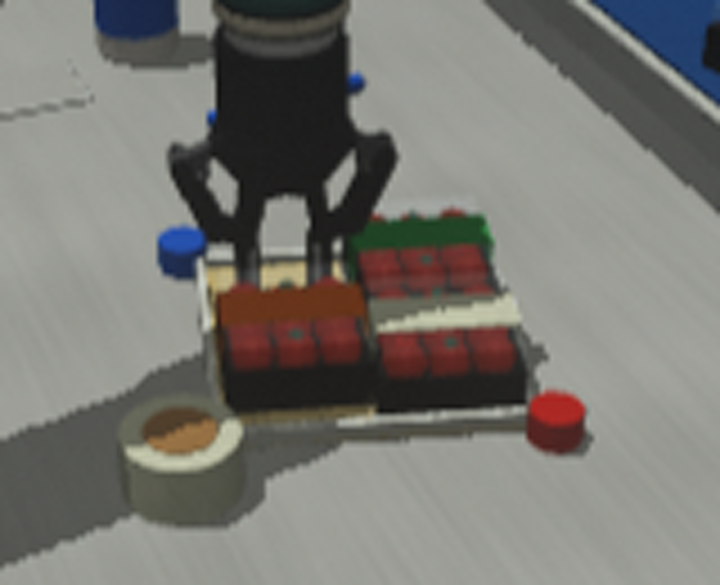

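View pics/w3.png

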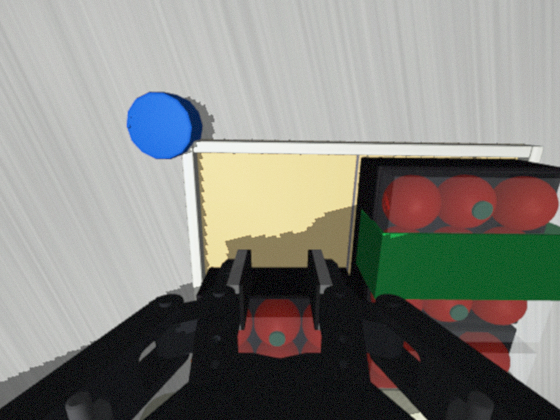

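```bash
python3 - <<'E'
from h import *
d=bot.get_image("wrist")
for p,z in [((195,147),.014),((541,151),.014),((195,280),.014),((203,154),.014),((530,155),.014),((357,157),.006),((352,270),.006),((362,158),.052),((558,164),.052)]:
    print(p,inv(ray(d,p,z)).round(4))
for q in bot.trace("wrist","blue_marker")[:1]:
    v,u=np.nonzero(q["region"]);print("blue",inv(ray(d,(u.mean(),v.mean()),.02)))
st()
E
```

```text
(195, 147) [-0.0864  0.0902]
(541, 151) [0.091 0.088]
(195, 280) [-0.0932  0.0129]
(203, 154) [-0.0826  0.0867]
(530, 155) [0.0859 0.086 ]
(357, 157) [-0.0011  0.084 ]
(352, 270) [0.0013 0.0149]
(362, 158) [-0.0112  0.0898]
(558, 164) [0.0655 0.0874]
blue [-0.09896001  0.10281409]
t 5.28 p [0.5424 0.0755 0.0237] tray [-0.0425  0.0305] head 1.308 tilt [-0.    -1.    -0.001] F [ 0.28  0.84 -0.21] g 0.35
```

Call:
{"name": "move_arm", "arguments": {"targets": [[0.03,[0,0,-0.007],0],[0.03,[0,0,-0.006],0],[0.03,[0,0,-0.004],0],[0.03,[0,0,0],0]]}}

```text
time: 5.78
ee_pos: [0.5382, 0.059, 0.0239]
orientation: [-1.561, 0.206, -0.206]
contact_force: [-0.6, 0.4, -0.1]
gripper_width: 0.353
```

```bash
python3 - <<'E'
from h import *
st()
d=bot.get_image("side"); i=d["img"][120:250,220:380]; cv2.imwrite("pics/s4.png",cv2.resize(i,None,fx=4.5,fy=4.5,interpolation=cv2.INTER_CUBIC)[:,:,::-1])
E
```

```text
t 5.78 p [0.5382 0.059  0.0239] tray [-0.0423  0.0135] head 1.3079 tilt [-0. -1. -0.] F [-0.57  0.41 -0.12] g 0.353
```

View pics/s4.png

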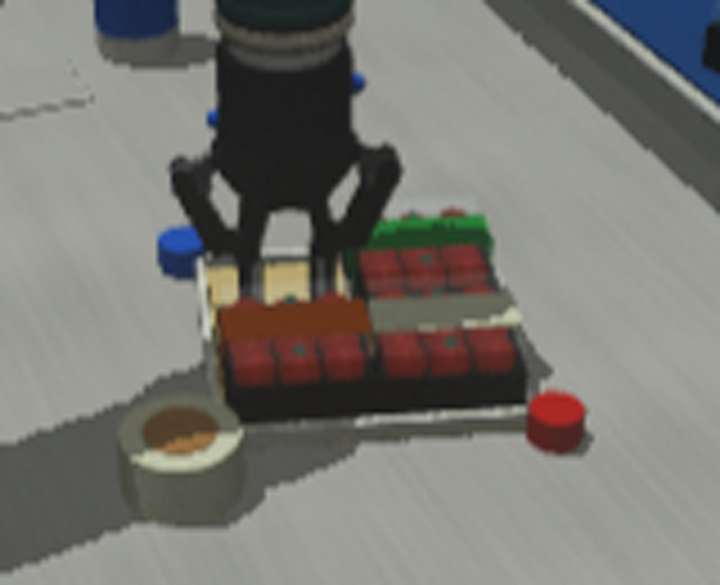

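Call:
{"name": "move_arm", "arguments": {"targets": [[0.03,[0,0,-0.002],0],[0.03,[0,0,0],0]]}}

```text
time: 6.08
ee_pos: [0.5379, 0.0576, 0.0239]
orientation: [-1.561, 0.206, -0.206]
contact_force: [0.8, -0.0, -0.3]
gripper_width: 0.351
```

Call:
{"name": "move_arm", "arguments": {"targets": [[0.03,[0,0,-0.002],0],[0.03,[0,0,0],0]]}}

```text
time: 6.32
ee_pos: [0.5373, 0.0557, 0.0239]
orientation: [-1.561, 0.206, -0.206]
contact_force: [0.8, 0.9, -0.8]
gripper_width: 0.352
```

Call:
{"name": "move_arm", "arguments": {"targets": [[0.03,[0,0,-0.0015],0],[0.03,[0,0,0],0]]}}

```text
time: 6.58
ee_pos: [0.5378, 0.0552, 0.0243]
orientation: [-1.56, 0.204, -0.207]
contact_force: [1.1, 3.8, 0.9]
gripper_width: 0.354
```

```bash
python3 - <<'E'
from h import *
st()
d=bot.get_image("wrist"); cv2.imwrite("pics/w5.png",d["img"][:,:,::-1])
d=bot.get_image("side"); i=d["img"][150:220,250:350]; cv2.imwrite("pics/s5.png",cv2.resize(i,None,fx=7,fy=7,interpolation=cv2.INTER_CUBIC)[:,:,::-1])
E
```

```text
t 6.58 p [0.5378 0.0552 0.0243] tray [-0.0417  0.0097] head 1.3092 tilt [ 0.001 -1.     0.001] F [1.14 3.8  0.88] g 0.354
```

View pics/s5.png

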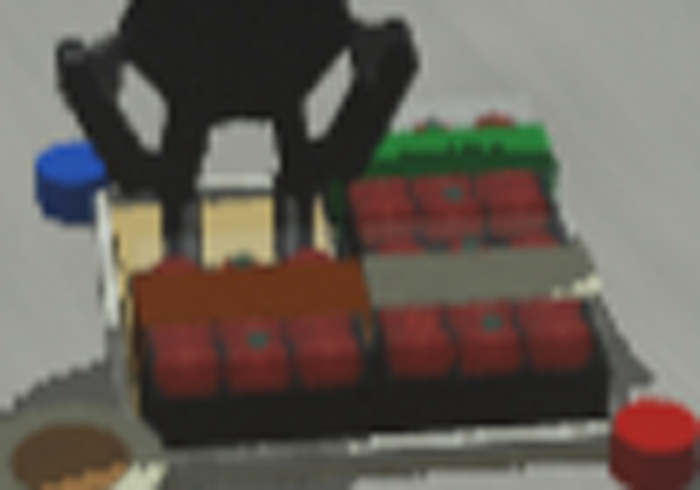

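Call:
{"name": "move_arm", "arguments": {"targets": [[0.03,[0,0,0.006],0],[0.03,[0,-0.05,0],0],[0.03,[0,-0.05,0],0]]}}

```text
time: 7.05
ee_pos: [0.5371, 0.0591, 0.124]
orientation: [-1.564, 0.209, -0.204]
contact_force: [1.7, -0.1, -0.3]
gripper_width: 0.35
```

```bash
sed -i 's/^C=.*/C=np.array([.5760,.0364]);YAW=-.262/' h.py; python3 - <<'E'
from h import *
st(); plan(np.r_[tr(.125,.0435),.13],YAW+np.pi,11)
E
```

```text
t 7.05 p [0.5371 0.0591 0.124 ] tray [-0.0434  0.0119] head 1.3082 tilt [-0.003 -1.    -0.003] F [ 1.67 -0.09 -0.27] g 0.35
turn/row -0.1429
[[0.0153, -0.0005, 0.0029], [0.0156, -0.0005, 0.0007], [0.0155, -0.0005, -0.0015], [0.0151, -0.0005, -0.0037], [0.0144, -0.0005, -0.0059], [0.0135, -0.0005, -0.0079], [0.0122, -0.0005, -0.0097], [0.0107, -0.0005, -0.0113], [0.009, -0.0005, -0.0127], [0.0071, -0.0005, -0.0139], [0.005, -0.0005, -0.0147]]
```

Call:
{"name": "move_arm", "arguments": {"targets": [[0.03,[0.0153,-0.001,0.003],-0.143],[0.03,[0.0156,0,0.0007],-0.143],[0.03,[0.0155,0,-0.0015],-0.143],[0.03,[0.015,0,-0.0037],-0.143],[0.03,[0.0144,0,-0.006],-0.143],[0.03,[0.0135,0,-0.008],-0.143],[0.03,[0.012,0,-0.0097],-0.143],[0.03,[0.0107,0,-0.0113],-0.143],[0.03,[0.009,0,-0.0127],-0.143],[0.03,[0.007,0,-0.014],-0.143],[0.03,[0.005,0,-0.0147],-0.143],[0.03,[0,0,0],0]]}}

```text
time: 8.55
ee_pos: [0.709, 0.0457, 0.1238]
orientation: [-1.322, -1.012, 1.015]
contact_force: [-0.9, -0.7, 0.9]
gripper_width: 0.349
```

```bash
python3 - <<'E'
from h import *
st(); plan(np.r_[tr(.125,.0435),.022],YAW+np.pi,3)
d=bot.get_image("wrist"); cv2.imwrite("pics/w6.png",d["img"][:,:,::-1])
E
```

```text
t 8.55 p [0.709  0.0457 0.1238] tray [0.1261 0.0434] head 2.879 tilt [-0.002 -1.     0.001] F [-0.91 -0.72  0.86] g 0.349
turn/row -0.0002
[[0.0, 0.0339, 0.0004], [0.0, 0.0339, 0.0004], [0.0, 0.0339, 0.0004]]
```

View pics/w6.png

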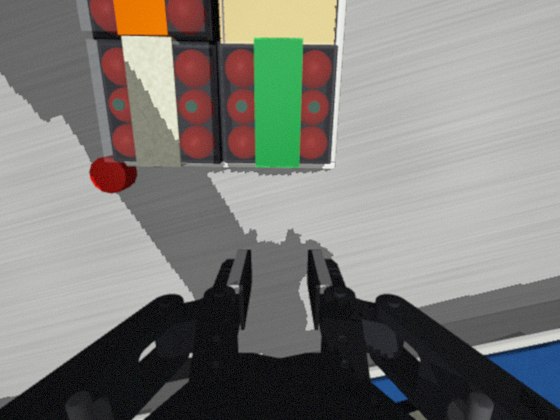

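Call:
{"name": "move_arm", "arguments": {"targets": [[0.03,[0,0.034,0],0],[0.03,[0,0.034,0],0],[0.03,[0,0.034,0],0],[0.03,[0,0,0.008],0],[0.03,[0,0,0.008],0],[0.03,[0,0,0.008],0],[0.03,[0,0,0.008],0],[0.03,[0,0,0],0]]}}

```text
time: 9.6
ee_pos: [0.6783, 0.0556, 0.024]
orientation: [-1.321, -1.017, 1.015]
contact_force: [-0.9, -0.2, -0.2]
gripper_width: 0.352
```

```bash
python3 - <<'E'
from h import *
st()
d=bot.get_image("wrist"); cv2.imwrite("pics/w7.png",d["img"][:,:,::-1])
E
```

```text
t 9.6 p [0.6783 0.0556 0.024 ] tray [0.0938 0.045 ] head 2.8821 tilt [ 0.001 -1.    -0.001] F [-0.89 -0.22 -0.24] g 0.352
```

View pics/w7.png

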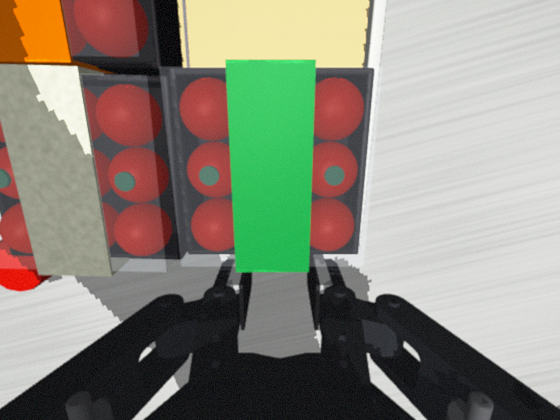

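```bash
python3 - <<'E'
from h import *
d=bot.get_image("wrist")
cv2.imwrite("pics/w7c.png",cv2.resize(d["img"][0:120,100:260],None,fx=5,fy=5,interpolation=cv2.INTER_CUBIC)[:,:,::-1])
for p in [(167,68),(184,68),(373,68),(158,68),(160,0),(180,0),(180,65)]: print(p,inv(ray(d,p,.052)).round(4),inv(ray(d,p,.006)).round(4))
E
```

```text
(167, 68) [0.0001 0.0043] [-0.0063 -0.0117]
(184, 68) [0.0001 0.0104] [-0.0063 -0.0032]
(373, 68) [-0.0001  0.0776] [-0.0066  0.0909]
(158, 68) [0.0002 0.0011] [-0.0063 -0.0162]
(160, 0) [-0.0206  0.0043] [-0.0353 -0.0117]
(180, 0) [-0.0206  0.011 ] [-0.0353 -0.0024]
(180, 65) [-0.0008  0.0091] [-0.0077 -0.0051]
```

View pics/w7c.png

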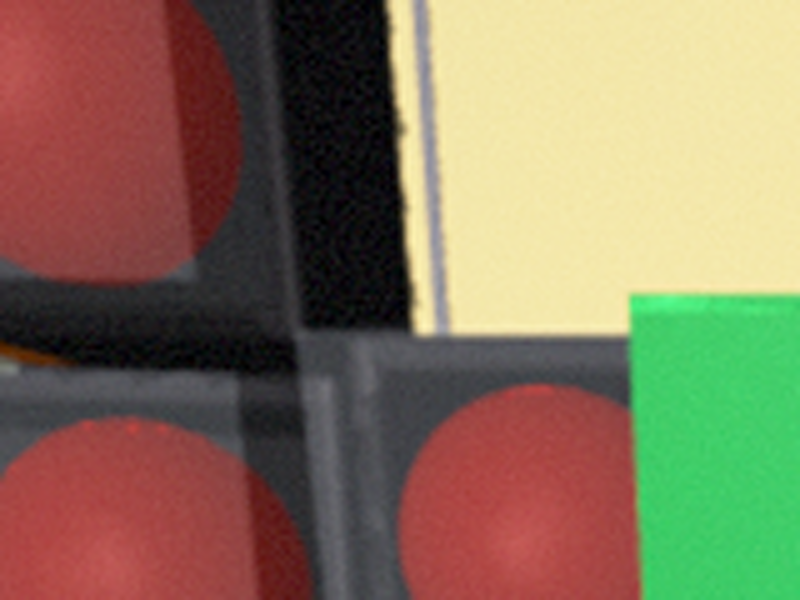

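Call:
{"name": "move_arm", "arguments": {"targets": [[0.03,[0,0,0.005],0],[0.03,[0,0,0.005],0],[0.03,[0,0,0.005],0],[0.03,[0,0,0.005],0]]}}

```text
time: 10.2
ee_pos: [0.6591, 0.0604, 0.0232]
orientation: [-1.322, -1.016, 1.015]
contact_force: [1.9, -0.4, 2.3]
gripper_width: 0.354
```

```bash
python3 - <<'E'
from h import *
st()
d=bot.get_image("wrist"); cv2.imwrite("pics/w8.png",d["img"][:,:,::-1])
E
```

```text
t 10.2 p [0.6591 0.0604 0.0232] tray [0.074  0.0447] head 2.8816 tilt [ 0.    -1.    -0.001] F [ 1.95 -0.37  2.3 ] g 0.354
```

View pics/w8.png

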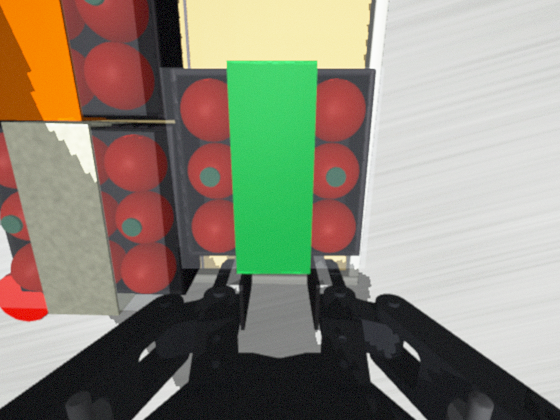

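Call:
{"name": "move_arm", "arguments": {"targets": [[0.03,[0,0,0.008],0],[0.03,[0,0,0.008],0],[0.03,[0,0,0.008],0],[0.03,[0,0,0.008],0],[0.03,[0,0,0.008],0],[0.03,[0,0,0.008],0],[0.03,[0,0,0.006],0],[0.03,[0,0,0.003],0],[0.03,[0,0,0],0]]}}

```text
time: 11.38
ee_pos: [0.603, 0.0752, 0.0226]
orientation: [-1.32, -1.015, 1.017]
contact_force: [-0.0, -0.6, -0.2]
gripper_width: 0.351
```

Call:
{"name": "move_arm", "arguments": {"targets": [[0.03,[0,0,0.002],0],[0.03,[0,0,0],0]]}}

```text
time: 11.62
ee_pos: [0.6015, 0.0755, 0.0226]
orientation: [-1.32, -1.015, 1.016]
contact_force: [0.2, -0.0, -0.6]
gripper_width: 0.353
```

```bash
python3 - <<'E'
from h import *
st()
d=bot.get_image("wrist"); cv2.imwrite("pics/w9.png",d["img"][:,:,::-1])
E
```

```text
t 11.62 p [0.6015 0.0755 0.0226] tray [0.0145 0.0443] head 2.8817 tilt [-0.    -1.     0.001] F [ 0.2  -0.02 -0.56] g 0.353
```

View pics/w9.png

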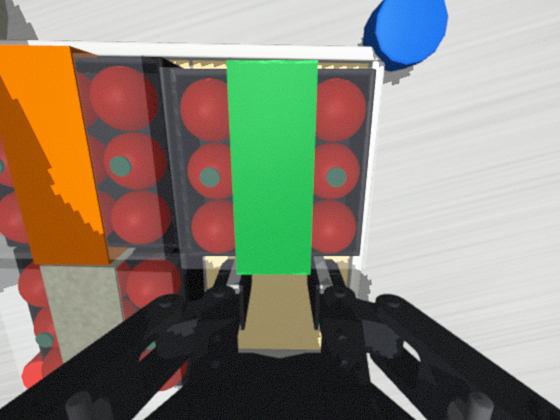

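Call:
{"name": "move_arm", "arguments": {"targets": [[0.03,[0,0,0.002],0],[0.03,[0,0,0.002],0],[0.03,[0,0,0],0]]}}

```text
time: 12.05
ee_pos: [0.5977, 0.0766, 0.0229]
orientation: [-1.321, -1.015, 1.016]
contact_force: [0.4, -0.2, 0.4]
gripper_width: 0.35
```

Call:
{"name": "move_arm", "arguments": {"targets": [[0.03,[0,0,0.0015],0],[0.03,[0,0,0],0]]}}

```text
time: 12.3
ee_pos: [0.5966, 0.0769, 0.0229]
orientation: [-1.321, -1.016, 1.016]
contact_force: [-0.6, -0.3, 0.3]
gripper_width: 0.35
```

```bash
python3 - <<'E'
from h import *
st()
d=bot.get_image("wrist"); cv2.imwrite("pics/w10.png",cv2.resize(d["img"][20:130,100:420],None,fx=2.5,fy=2.5)[:,:,::-1])
E
```

```text
t 12.3 p [0.5966 0.0769 0.0229] tray [0.0094 0.0445] head 2.8818 tilt [-0. -1.  0.] F [-0.58 -0.29  0.3 ] g 0.35
```

View pics/w10.png

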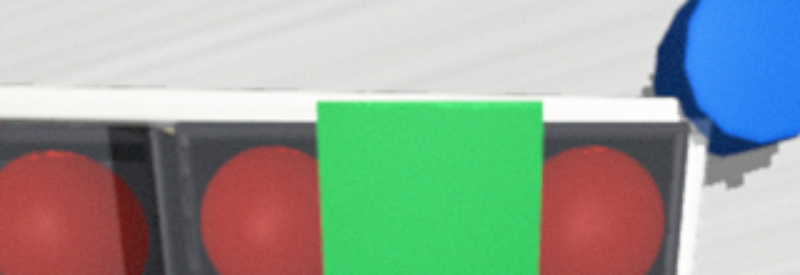

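Call:
{"name": "move_arm", "arguments": {"targets": [[0.03,[0,0,0.0015],0],[0.03,[0,0,0],0]]}}

```text
time: 12.6
ee_pos: [0.5953, 0.0772, 0.0229]
orientation: [-1.321, -1.016, 1.015]
contact_force: [1.8, -1.1, -0.8]
gripper_width: 0.353
```

```bash
python3 - <<'E'
from h import *
st()
E
```

```text
t 12.6 p [0.5953 0.0772 0.0229] tray [0.0081 0.0444] head 2.8816 tilt [ 0. -1. -0.] F [ 1.75 -1.07 -0.8 ] g 0.353
```

Call:
{"name": "move_arm", "arguments": {"targets": [[0.03,[0,0,-0.006],0],[0.03,[0,-0.05,0],0],[0.03,[0,-0.05,0],0]]}}

```text
time: 12.98
ee_pos: [0.6006, 0.0756, 0.1233]
orientation: [-1.32, -1.014, 1.017]
contact_force: [0.8, 0.6, 0.5]
gripper_width: 0.353
```

```bash
python3 - <<'E'
from h import *
st(); plan(np.r_[tr(.0425,-.125),.13],YAW+np.pi/2,11)
E
```

```text
t 12.97 p [0.6006 0.0756 0.1233] tray [0.0136 0.0442] head 2.8816 tilt [-0.001 -1.     0.002] F [0.83 0.63 0.51] g 0.353
turn/row 0.143
[[-0.0154, -0.0006, -0.0026], [-0.0149, -0.0006, -0.0048], [-0.014, -0.0006, -0.0068], [-0.0129, -0.0006, -0.0088], [-0.0115, -0.0006, -0.0105], [-0.0099, -0.0006, -0.012], [-0.0081, -0.0006, -0.0133], [-0.0061, -0.0006, -0.0144], [-0.004, -0.0006, -0.0151], [-0.0018, -0.0006, -0.0155], [0.0004, -0.0006, -0.0156]]
```

Call:
{"name": "move_arm", "arguments": {"targets": [[0.03,[-0.0154,-0.001,-0.0026],0.143],[0.03,[-0.015,-0.001,-0.0048],0.143],[0.03,[-0.014,-0.001,-0.0068],0.143],[0.03,[-0.013,0,-0.0088],0.143],[0.03,[-0.0115,0,-0.0105],0.143],[0.03,[-0.01,0,-0.012],0.143],[0.03,[-0.008,0,-0.0133],0.143],[0.03,[-0.006,0,-0.0144],0.143],[0.03,[-0.004,0,-0.015],0.143],[0.03,[-0.002,0,-0.0155],0.143],[0.03,[0.0004,0,-0.0156],0.143],[0.03,[0,0,0],0]]}}

```text
time: 14.48
ee_pos: [0.5848, -0.0964, 0.1259]
orientation: [-1.562, 0.206, -0.206]
contact_force: [-1.2, 0.2, 0.5]
gripper_width: 0.355
```

```bash
python3 - <<'E'
from h import *
st(); plan(np.r_[tr(.0425,-.125),.022],YAW+np.pi/2,3)
d=bot.get_image("wrist"); cv2.imwrite("pics/w11.png",d["img"][:,:,::-1])
E
```

```text
t 14.47 p [ 0.5848 -0.0964  0.1259] tray [ 0.0429 -0.126 ] head 1.3082 tilt [-0.    -1.    -0.001] F [-1.21  0.18  0.48] g 0.355
turn/row -0.0002
[[-0.0001, 0.0346, 0.0003], [-0.0001, 0.0346, 0.0003], [-0.0001, 0.0346, 0.0003]]
```

View pics/w11.png

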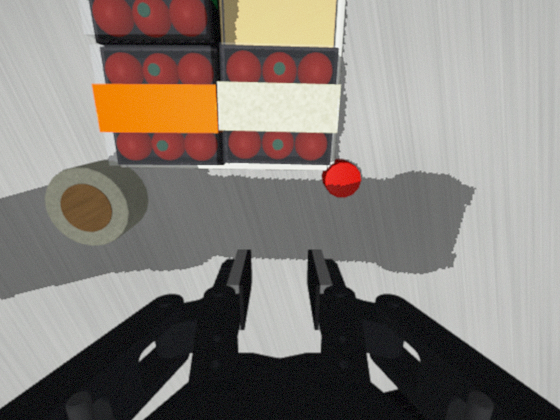

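Call:
{"name": "move_arm", "arguments": {"targets": [[0.03,[0,0.034,0],0],[0.03,[0,0.034,0],0],[0.03,[0,0.035,0],0],[0.03,[0,0,0.008],0],[0.03,[0,0,0.008],0],[0.03,[0,0,0.008],0],[0.03,[0,0,0.007],0],[0.03,[0,0,0.005],0],[0.03,[0,0,0.005],0],[0.03,[0,0,0.005],0]]}}

```text
time: 15.78
ee_pos: [0.597, -0.0509, 0.023]
orientation: [-1.561, 0.206, -0.206]
contact_force: [-0.9, -2.8, 1.2]
gripper_width: 0.351
```

```bash
python3 - <<'E'
from h import *
st()
d=bot.get_image("wrist"); cv2.imwrite("pics/w12.png",d["img"][:,:,::-1])
E
```

```text
t 15.78 p [ 0.597  -0.0509  0.023 ] tray [ 0.0429 -0.0789] head 1.3082 tilt [ 0. -1. -0.] F [-0.85 -2.83  1.17] g 0.351
```

View pics/w12.png

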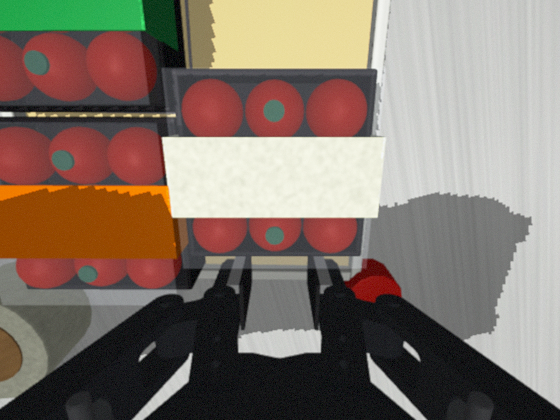

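Call:
{"name": "move_arm", "arguments": {"targets": [[0.03,[0,0,0.008],0],[0.03,[0,0,0.008],0],[0.03,[0,0,0.008],0],[0.03,[0,0,0.008],0],[0.03,[0,0,0.008],0],[0.03,[0,0,0.008],0],[0.03,[0,0,0.008],0],[0.03,[0,0,0.004],0],[0.03,[0,0,0.002],0],[0.03,[0,0,0],0]]}}

```text
time: 17.08
ee_pos: [0.6129, 0.0096, 0.0228]
orientation: [-1.56, 0.206, -0.205]
contact_force: [0.3, 0.2, -0.5]
gripper_width: 0.352
```

```bash
python3 - <<'E'
from h import *
st()
d=bot.get_image("wrist"); cv2.imwrite("pics/w13.png",d["img"][:,:,::-1])
E
```

```text
t 17.07 p [0.6129 0.0096 0.0228] tray [ 0.0426 -0.0163] head 1.3089 tilt [-0. -1.  0.] F [ 0.28  0.23 -0.48] g 0.352
```

View pics/w13.png

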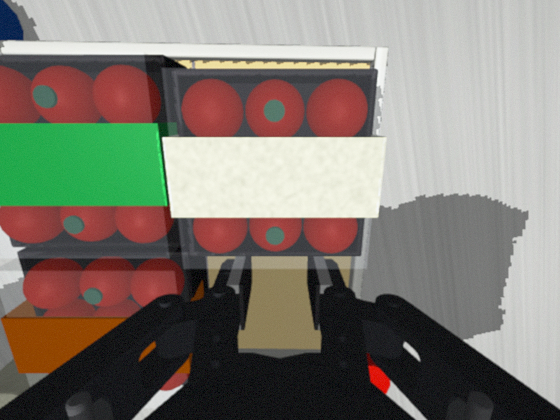

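Green is home; white is about 6–8 mm short of its rim (floor strip at rows 60–68).

Call:
{"name": "move_arm", "arguments": {"targets": [[0.03,[0,0,0.002],0],[0.03,[0,0,0.002],0],[0.03,[0,0,0.0015],0],[0.03,[0,0,0],0]]}}

```text
time: 17.62
ee_pos: [0.6145, 0.0149, 0.0229]
orientation: [-1.561, 0.205, -0.205]
contact_force: [0.3, 0.0, -0.9]
gripper_width: 0.351
```

Call:
{"name": "move_arm", "arguments": {"targets": [[0.03,[0,0,0.0015],0],[0.03,[0,0,0],0]]}}

```text
time: 17.88
ee_pos: [0.6148, 0.0159, 0.0229]
orientation: [-1.561, 0.206, -0.206]
contact_force: [0.2, 0.3, 0.2]
gripper_width: 0.351
```

```bash
python3 - <<'E'
from h import *
st()
d=bot.get_image("wrist"); cv2.imwrite("pics/w14.png",cv2.resize(d["img"][20:130,100:420],None,fx=2.5,fy=2.5)[:,:,::-1])
E
```

```text
t 17.88 p [0.6148 0.0159 0.0229] tray [ 0.0427 -0.0097] head 1.3087 tilt [ 0. -1.  0.] F [0.21 0.26 0.2 ] g 0.351
```

View pics/w14.png

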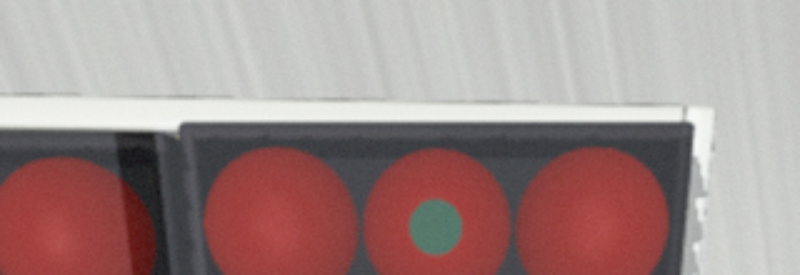

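Call:
{"name": "move_arm", "arguments": {"targets": [[0.03,[0,0,0.001],0],[0.03,[0,0,0],0],[0.03,[0,0,-0.007],0],[0.03,[0,-0.05,0],0],[0.03,[0,-0.06,0],0],[0.03,[0,-0.05,-0.03],0],[0.03,[0,0,-0.05],0],[0.03,[0,0,-0.05],0],[0.03,[0,0,-0.05],0],[0.03,[0,0,0],0]]}}

```text
time: 19.18
ee_pos: [0.5651, -0.1689, 0.1835]
orientation: [-1.562, 0.211, -0.213]
contact_force: [-0.6, 0.6, 0.4]
gripper_width: 0.354
```

```bash
python3 - <<'E'
from h import *
st()
d=bot.get_image("wrist"); cv2.imwrite("pics/w15.png",d["img"][:,:,::-1])
a=[]
for n,x0,y0 in [("top",190,140),("side",220,120)]:
    d=bot.get_image(n); a.append(cv2.resize(d["img"][y0:y0+130,x0:x0+140],None,fx=2.8,fy=2.8,interpolation=cv2.INTER_CUBIC))
cv2.imwrite("pics/ts15.png",np.hstack(a)[:,:,::-1])
E
```

```text
t 19.18 p [ 0.5651 -0.1689  0.1835] tray [ 0.0426 -0.2011] head 1.3009 tilt [ 0.001 -1.    -0.001] F [-0.55  0.65  0.41] g 0.354
```

View pics/w15.png

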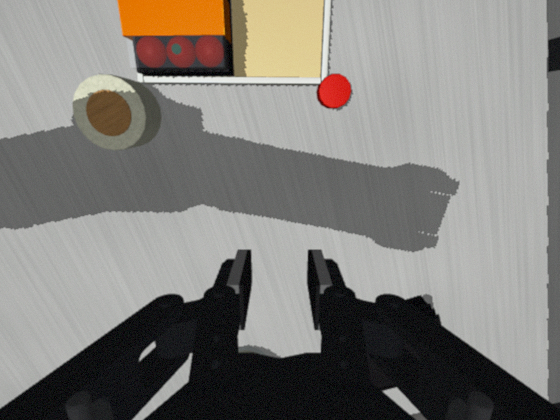

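View pics/ts15.png

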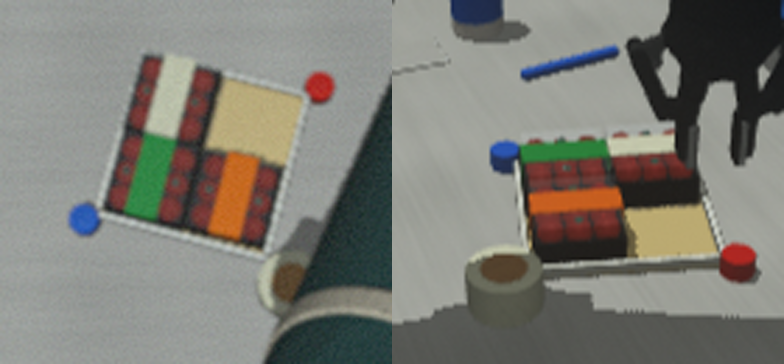

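Call:
{"name": "move_arm", "arguments": {"targets": [[0.03,[-0.02,-0.03,0.03],0],[0.03,[-0.02,-0.03,0.03],0],[0.03,[0,0,0.03],0],[0.03,[0,0,0],0],[0.03,[0,0,0],0]]}}

```text
time: 19.95
ee_pos: [0.5511, -0.0661, 0.2426]
orientation: [-1.561, 0.205, -0.204]
contact_force: [-0.4, 0.5, 0.3]
gripper_width: 0.35
```

```bash
python3 - <<'E'
from h import *
st()
d=bot.get_image("wrist"); im=d["img"].copy()
for x in (-87,-3,0,3,87):
    for y in (-87,-3,0,3,87):
        for z,c in ((.006,(255,0,255)),):
            p=proj(d,np.r_[tr(x/1e3,y/1e3),z]); cv2.circle(im,tuple(int(round(v*16)) for v in p),16,c,-1,shift=4)
cv2.imwrite("pics/w16.png",cv2.resize(d["img"][0:260,100:460],None,fx=2.2,fy=2.2,interpolation=cv2.INTER_CUBIC)[:,:,::-1])
cv2.imwrite("pics/w16b.png",cv2.resize(im[0:260,100:460],None,fx=2.2,fy=2.2,interpolation=cv2.INTER_CUBIC)[:,:,::-1])
E
```

```text
t 19.95 p [ 0.5511 -0.0661  0.2426] tray [ 0.0025 -0.1054] head 1.3101 tilt [-0. -1. -0.] F [-0.35  0.47  0.29] g 0.35
```

View pics/w16.png

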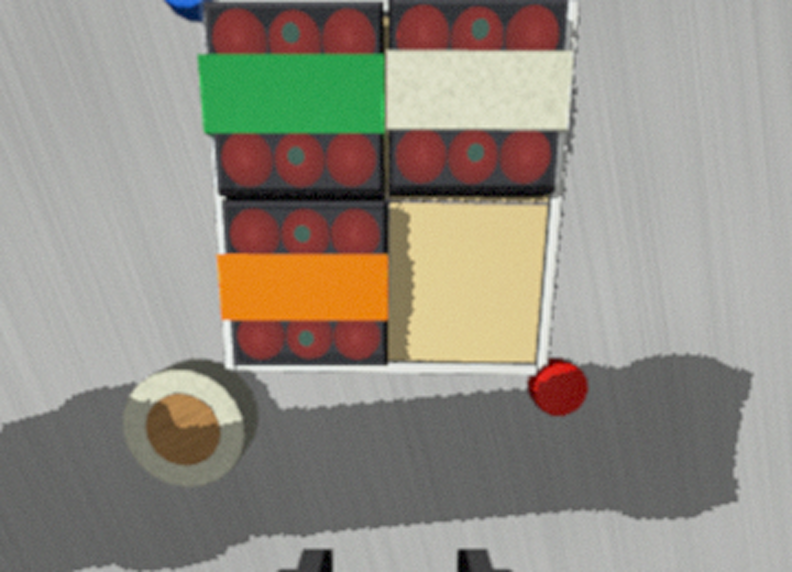

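View pics/w16b.png

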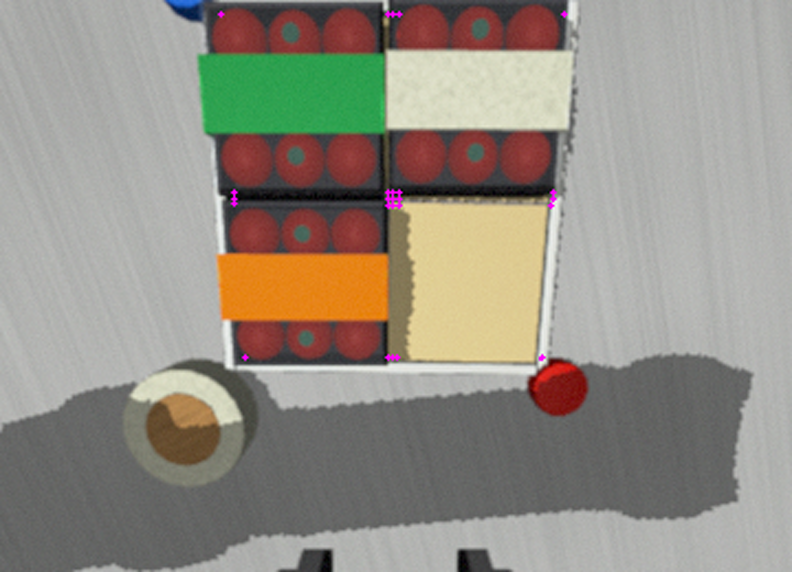

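```bash
python3 - <<'E'
from station import bot
print(bot.finish_job()); print(bot.state()["time"])
E
```

```text
the job is handed in; nothing more can be done
None
the job is handed in; nothing more can be done
```

The three punnets are rearranged as asked and the job is handed in. The last clock reading before hand-in was about 20 s of the 58 s allowed.

I pushed each one once from outside the tray with the partly open fingers:
1. **Orange:** slid from the blue-marked place into the empty place.
2. **Green:** slid into the blue-marked place.
3. **White:** slid into the far place, leaving the red-marked place empty.

**Forces:** no force reading I took during the pushes passed about 4 N, and no punnet caught a neighbour's corner.

**Last picture:** the final wrist picture, taken with the arm clear of everything, shows green at the blue marker. Orange and white sit in the other two places, and the place with the red marker is empty. All three look square. The label roll and both markers look untouched. I did not check the bystanders away from the tray in a final picture, but the arm never passed low near them.

**Weaker checks:**
- **Rim contact:** I felt the rim clearly only for orange (3.8 N). Green showed about 2 N, at the position where I expected the rim. I stopped white about 1 mm short of it, which is within the 6 mm play.
- **Tray position:** the camera estimates of the tray position disagreed by 2–5 mm, so I set the final depths from contact and the wrist pictures instead.

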